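# Index the tilted welding positioner until the rib is under the torch

### The job

Bring the pipe spool's rib round to the tip of the welding torch by working the positioner's ratchet lever: swing the lever to its stop and let it spring back, one tooth a stroke, until the rib stands right at the torch tip, and do not go past it. Move the spool only by the lever, without pushing on the spool, the turntable or the torch. Leave the tools and parts lying on the bench where they are and finish with the lever back at rest.

Things in the scene. Friction and masses are not known exactly. Their poses are not given: they have to be found in the camera images.
- positioner: Grey-green bench welding positioner, bolted down. Origin: bench point straight below the turntable's face centre (235 mm up); -x is its low front side, where the lever sticks out; it faces roughly the robot's right. Base x -80..200, y +-115, 16 mm high; cheeks at y +-85, x 24..108, to 183 mm. Turntable 200 mm wide, axis leaning 35 deg from vertical towards -x. Torch and post: x 35..225, to 420 mm high.
- turntable (a joint): Turn of turntable and spool, rad: 0 = rib at the torch tip, negative = that far to go (starts -1.28 to -0.70). Turns forward (growing) only: 24 teeth of 0.262 rad, a holding pawl stops it turning back, a 1.5 N m brake keeps it where it is put. It may start between two teeth: the first stroke then only completes that tooth. After a full stroke it rests 0 to 0.04 rad past the exact tooth.
- lever (a joint): Swing of the ratchet lever about the leaning axis, rad: 0 at rest (a spring returns it when let go; the grip then is 0.18 rad to the +y side of the positioner's front), 0.36 at its stop. After 0.06 or so of free play it carries the turntable; the holding pawl drops in near 0.325. Growing is counter-clockwise seen from above: the grip moves to the positioner's -y, 68 mm in all. Takes 8 to 13 N at the grip.
- grip (a point): Middle of the lever's black grip, a round bar 24 mm thick, 88 mm long, from 147 to 235 mm from the axis; this point is 190 mm from it, about 87 mm above the bench. Frame: x from the grip towards the axis, z the leaning axis (upwards), y across the lever: push from the +y side, towards -y. Between grip and axis is a steel bar 26 mm wide, 10 mm thick.
- lever_pivot (a point): Point of the leaning axis about which the grip swings, in the lever's plane, 48 mm below the turntable's face. Same frame as grip.
- rib (a point): Outer foot of the rib: the only triangular gusset, dark steel, 10 mm thick, 60 mm high, 45 mm long, standing on the lower flange against the pipe. The point is at its outer edge, 75 mm from the axis, 18 mm above the turntable's face.
- torch_tip (a point): Tip of the copper nozzle of the welding torch, held by the post at the positioner's back; it points down at the lower flange on the high side, 74 mm from the axis, 41 mm above the turntable's face. When the rib is right, its outer edge lies straight below the tip (about 23 mm along the leaning axis).
- tape_roll: Roll of green tape lying flat, 100 mm across, 48 mm high, origin at the centre of its underside. Leave alone.
- spare_flange: Spare steel flange lying flat, 155 mm across, 16 mm thick, origin at the centre of its underside. Leave alone.
- spool_top (a point): Centre of the top of the pipe spool clamped on the turntable: 155 mm flange below, 61 mm pipe, 155 mm flange on top, 125 mm tall along the leaning axis. The upper flange so overhangs the lever: its edge is 135 mm in front of the positioner's origin, 293 mm above the bench. The tool must lean like the spool, fingers pointing down and in under the flange. z = the leaning axis, upwards.
- magnet: Flat arrow-shaped welding magnet lying on the bench, 84 x 78 mm, 17 mm high, origin at the middle of its underside. Leave alone.

How it is judged:
On the way, in this order (a step that is already met when the one before it is completed fails the run):
1. the lever is swung to its stop (past 0.32 of 0.36 rad) (value of joint lever above 0.32 rad).
2. the rib is at the torch tip and the lever is back at rest (value of joint turntable between -0.06 and 0.1 rad and value of joint lever below 0.05 rad), for 0.2 s.
At the end, for the whole second after the job is handed in: The turntable rests with the rib at the torch tip (joint turntable between -0.06 and 0.10 rad, about 4 to 7 mm at the rib), the lever is back at rest (below 0.05 rad), and the tape roll, magnet and spare flange lie within 20 mm of where they were (all of step 2 and velocity of joint turntable between -0.05 and 0.05 rad/s and distance of each of tape_roll, magnet, spare_flange from where it was at the start of the episode below 0.02 m); the robot touches nothing.
It fails at once if the rib is carried past the torch (value of joint turntable above 0.16 rad).
It fails at once if the spool or turntable is pushed directly (contact force between any of the fingers, the arm and turntable above 4 N).
It fails at once if the torch is pushed (contact force between any of the fingers, the arm and torch above 4 N).
It also fails if it takes over 61 s, if anything falls off the work surface, if the arm or the gripper's body presses on something with over 40 N, if the wrist force passes 120 N, or if a joint passes its speed limit or range.

### The arm

A 6-joint arm with a two-finger parallel gripper is mounted at the origin on the work surface. World frame = base frame: x ahead of the robot, y to its left, z up, the work surface at z = 0. Lengths are in m, angles in rad, forces in N, time in s.
With the tool pointing down it reaches from about 0.4 to 0.825 m from the base axis. Payload 7 kg.
Tool frame: the origin (TCP) lies midway between the tips of the shut fingers; the grasp point (between the pads) lies 19 mm behind it; z points along the fingers, y is the line along which they close (so a half turn about z gives the same grasp; the last joint's range is limited). The gripper opens to 85 mm and grips with 20 to 120 N. Pads are 22 mm wide; open, the fingers measure 114 mm over their backs; the gripper's body (76 mm by 85 mm) begins 54 mm behind the grasp point. The pads swing forward as they close: fully open they stand 13 mm farther back than shut.
Start: joints at [1.456, 0.359, 0.012, 0, -1.224, -0.288], TCP at [0.265, 0.621, 0.231] pointing down, gripper open.
Joint ranges: [-3.07, 3.07], [-1.43, 2.12], [-1.02, 1.25], [-3.03, 1.67], [-3.05, -0], [-3.03, 3.03]. Speed limits (rad/s): [2.39, 2.39, 3.01, 3.14, 3.14, 3.14].

### API

Orientations are given as a unit quaternion [x, y, z, w].
In Python, from rig import bot, gripper_open, clamp, ik, get_obs, cams, ticket, spot_in, silhouettes, landmark_of gives the robot as it stands. Calls block until the motion is done:
- bot.move_pose(position, orientation): joint-space move of the TCP to a pose.
- bot.servo_line(position, speed=0.15, attitude=None, f_stop=None): straight line of the TCP; attitude=None keeps the orientation; speed is the mean speed in m/s. With f_stop (N) it stops when the force on the tool has changed by that much, and returns True; else False.
- bot.movej(angles): joint-space move.
- gripper_open() and clamp(grasp_force=None): open the fingers fully, or close them until they stop; grasp_force is the grip in N (None keeps the last).
- bot.sleep(seconds).
- ik(position, orientation): joint angles nearest the present ones, or None.
- get_obs(): the state.
- cams.snapshot(name): name is "scene" or "top"; returns a dict with "pixels" (420x560x3 uint8, red, green, blue), "depth" (420x560 float32, m along the optical axis (not along the pixel's ray), 0 where there is no reading), "vfov" (degrees; the focal length in pixels is half the picture's height over the tangent of half this angle, whatever the lens; pixels are square), "cx", "cy" (the principal point, pixels), "R" (3x3) and "t" (3): a world point X has camera coordinates R X + t. Camera axes: x right, y down, z forward; pixel columns grow to the right and rows downward; lengths in m; the calibration is good to about 2 mm. A picture is of the moment at which its call begins.
A pose or a line that the arm cannot do raises bot.IKError and nothing moves.
- ticket.sign_off(): hands the job in; it is judged then, once.
Trained networks look in a picture, given as the dict that the camera call returned (one of the last four; its "shot" number tells which), for a name from the list of things; names that differ only in an ending like _2 or _b are one class to them, and where a whole thing is asked for, a point or a joint stands for the part that bears it (a point fixed in the world has none). Each returns a list of dicts, best first, with "confidence" (0 to 1); they miss things now and then, are a little off and sometimes report something else, mostly with a low value. They report only what shows in the picture. A call takes as long as a camera call.
- spot_in(picture, name): "rect" ([left, top, right, bottom] in pixels, round what is visible of it).
- silhouettes(picture, name): "pixels" (420x560 bool, what is visible of it) and "rect" ([left, top, right, bottom] in pixels, round what is visible of it).
- landmark_of(picture, name): "pixel" ([row, column] in pixels: a listed point, or the origin of a listed thing).
The state is a dict: "t": time; "q": joint angles; "dq": joint speeds; "tau": joint torques, N m; "ee_pos": TCP position; "tcp_rot": TCP orientation; "contact_force": force on the tool from outside, world axes, zero at the start; "wrist_torque": the same for the moment, N m; "grip_width": finger opening in m; "grasp_force": force on a finger pad.
Only numpy, scipy, OpenCV 4.12 (cv2) and the standard library are available. Lean on these libraries where they do the work, as an engineer would, in place of code of your own. Each camera call takes 0.05 s, during which the arm holds its last target. There are 200 camera calls.

## Working session

There is one attempt and no reset: what is moved stays moved. The work goes in short steps, each a Python script; the robot and the scene stay as the last script left them, time stands still between calls to the robot, and variables do not carry over. Pictures are saved under pics/ and viewed, at most 10 in all, crops included, and the job is handed in when it is done.

```bash
mkdir -p pics; ls
cat > h.py <<'E'
import numpy as np, cv2
from rig import bot, gripper_open, clamp, ik, get_obs, cams, ticket, spot_in, silhouettes, landmark_of
def foc(p): return p["pixels"].shape[0]/2/np.tan(np.radians(p["vfov"])/2)
def ray(p,rc):
    f=foc(p); d=np.array([(rc[1]-p["cx"])/f,(rc[0]-p["cy"])/f,1.0])
    R=np.array(p["R"]); return -R.T@np.array(p["t"]), R.T@d
def at_depth(p,rc):
    r,c=int(round(rc[0])),int(round(rc[1])); w=p["depth"][max(r-1,0):r+2,max(c-1,0):c+2]; w=w[w>0]
    if len(w)==0: return None
    o,d=ray(p,rc); return o+d*np.median(w)
def proj(p,X):
    c=np.array(p["R"])@X+np.array(p["t"]); f=foc(p); return np.array([c[1]/c[2]*f+p["cy"],c[0]/c[2]*f+p["cx"]])
def tri(p1,a,p2,b):
    o1,d1=ray(p1,a);o2,d2=ray(p2,b)
    s=np.linalg.lstsq(np.c_[d1,-d2],o2-o1,rcond=None)[0]
    A,B=o1+s[0]*d1,o2+s[1]*d2; return (A+B)/2,np.linalg.norm(A-B)
def save(p,n): cv2.imwrite(f"pics/{n}.png",p["pixels"][:,:,::-1])
E
python3 - <<'E'
from h import *
np.set_printoptions(precision=3,suppress=True)
P={n:cams.snapshot(n) for n in("scene","top")}
for n in P: save(P[n],n+"0"); print(n,foc(P[n]),P[n]["cx"],P[n]["cy"],-np.array(P[n]["R"]).T@P[n]["t"])
for k in("positioner","grip","lever_pivot","rib","torch_tip","spool_top","tape_roll","spare_flange","magnet"):
    L={}
    for n in P:
        l=landmark_of(P[n],k)
        if l: L[n]=l[0]["pixel"]; print(k,n,l[0]["pixel"],round(l[0]["confidence"],2),at_depth(P[n],L[n]))
    if len(L)==2: print("   tri",*tri(P["scene"],L["scene"],P["top"],L["top"]))
E
```

```text
pics
scene 502.7268524262658 282.3630341111828 206.26839929598657 [ 1.185 -0.601  1.004]
top 494.9399860183144 283.6812877020255 217.77896272430124 [ 0.51  -0.011  1.273]
positioner scene [259.3, 287.7] 0.96 [0.551 0.034 0.016]
grip scene [252.8, 238.2] 0.77 [ 0.503 -0.09   0.098]
grip top [255.4, 324.8] 0.65 [ 0.501 -0.07   0.309]
   tri [ 0.498 -0.084  0.091] 0.003108665818444119
rib scene [194.3, 309.6] 0.65 [0.609 0.046 0.269]
rib top [203.3, 265.2] 0.83 [0.609 0.047 0.266]
   tri [0.609 0.047 0.268] 0.0003569640772968218
torch_tip scene [157.6, 298.1] 0.74 [0.543 0.076 0.321]
torch_tip top [234.7, 249.0] 0.64 [0.543 0.076 0.326]
   tri [0.543 0.076 0.321] 3.431631766408823e-05
spool_top scene [172.2, 266.2] 0.6 [ 0.549 -0.029  0.34 ]
spool_top top [235.8, 304.8] 0.55 [ 0.539 -0.031  0.338]
   tri [ 0.542 -0.028  0.336] 0.008287243461152186
tape_roll top [172.1, 295.3] 0.97 [ 0.715 -0.017 -0.   ]
spare_flange scene [279.8, 181.8] 0.9 [ 0.412 -0.207  0.019]
spare_flange top [297.6, 364.5] 0.91 [ 0.392 -0.185  0.017]
   tri [ 0.387 -0.191 -0.015] 0.004984838805130268
magnet scene [220.5, 249.0] 0.94 [0.368 0.061 0.017]
magnet top [308.2, 267.8] 0.62 [0.368 0.058 0.016]
   tri [0.369 0.059 0.019] 0.0018644863132432925
```

View pics/scene0.png

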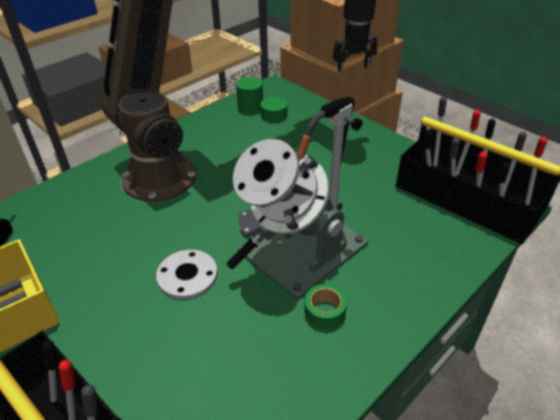

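View pics/top0.png

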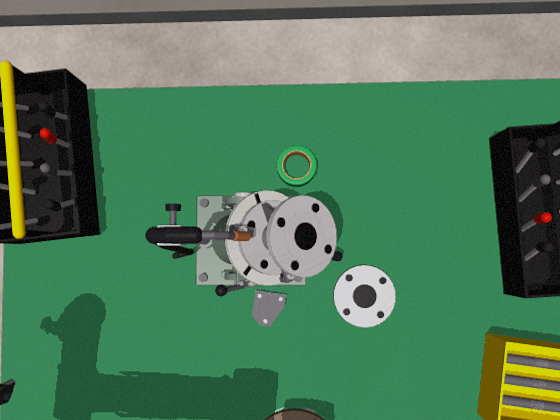

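```bash
cat >> h.py <<'E'
from scipy.spatial.transform import Rotation as Rot
T=np.radians(35); A=np.array([-np.sin(T),0,np.cos(T)]); U=np.array([np.cos(T),0,np.sin(T)]); F=np.array([0,0,.235])
def frame(s):
    return Rot.from_euler('z',s[2]).as_matrix(), np.array([s[0],s[1],0.])
def w(s,p): M,o=frame(s); return o+M@p
def loc(s,X): M,o=frame(s); return M.T@(np.asarray(X)-o)
def rib_angle(s,X):
    d=loc(s,X)-F; return np.arctan2(d[1],d@U), np.hypot(d[1],d@U), d@A   # CCW about A from U
GRIP=F-.048*A+.19*(-np.cos(.18)*U+np.sin(.18)*np.array([0,1,0]))
E
python3 - <<'E'
from h import *
from scipy.optimize import least_squares
np.set_printoptions(precision=4,suppress=True)
meas=[(F+.041*A+.074*U,[.543,.076,.321]),(F+.125*A,[.542,-.030,.336]),(GRIP,[.498,-.084,.091])]
s=least_squares(lambda s:np.concatenate([w(s,p)-np.array(m) for p,m in meas]),[.54,.04,np.pi/2]).x
print("pts",s,np.degrees(s[2]))
for p,m in meas: print(w(s,p)-np.array(m))
# refine by upper flange top face
P=cams.snapshot("top"); rr,cc=np.mgrid[0:420,0:560]; f=foc(P); z=P["depth"]
C=np.stack([(cc-P["cx"])/f*z,(rr-P["cy"])/f*z,z],-1); W=(C-P["t"])@np.array(P["R"])
pts=W[z>0]; L=(pts-np.array([s[0],s[1],0]))@frame(s)[0]
d=L-(F+.125*A); h=d@A; r=np.linalg.norm(d-h[:,None]*A,axis=1)
q=pts[(abs(h)<.012)&(r<.085)]
c=q.mean(0); n=np.linalg.svd(q-c,full_matrices=False)[2][2]; n*=np.sign(n[2])
print(len(q),"normal",n,"tilt",np.degrees(np.arccos(n[2])),"yaw",np.degrees(np.arctan2(-n[1],-n[0])))
uv=(q-c)@np.linalg.svd(q-c,full_matrices=False)[2][:2].T
cen,rad=cv2.minEnclosingCircle(uv.astype(np.float32)); print("centre",c+np.array(cen)@np.linalg.svd(q-c,full_matrices=False)[2][:2],rad)
for X in([.609,.047,.268],): print("rib",rib_angle(s,X))
print("grip",w(s,GRIP))
M,o=frame(s)
for nm,y in(("ylat",[0,1,0]),("yrad",U)):
  for sg in(1,-1):
    zt=-A; yt=sg*np.array(y); B=M@np.c_[np.cross(yt,zt),yt,zt]; qn=Rot.from_matrix(B).as_quat()
    for hh in(-.012,.10,.2): print(nm,sg,hh,qn,ik(w(s,GRIP+[0,.035,0]+hh*A),qn))
E
```

```text
pts [0.5421 0.04   1.5129] 86.68189323184785
[ 0.0012  0.001  -0.01  ]
[-0.0041 -0.0016  0.0014]
[ 0.0028  0.0006 -0.0025]
4449 normal [-0.0097 -0.5636  0.826 ] tilt 34.309780431633314 yaw 89.01244512451376
centre [ 0.5404 -0.03    0.3375] 0.07880657911300659
rib (np.float64(-1.173827601255824), np.float64(0.07200421612778199), np.float64(0.020792764547186492))
grip [ 0.5008 -0.0834  0.0885]
ylat 1 -0.012 [-0.6546  0.6936  0.2064  0.2187] [-0.2793  0.3723 -0.2812 -0.656  -1.1614  0.5655]
ylat 1 0.1 [-0.6546  0.6936  0.2064  0.2187] [-0.3812  0.3    -0.15   -0.5874 -1.3774  0.5155]
ylat 1 0.2 [-0.6546  0.6936  0.2064  0.2187] [-0.4695  0.275   0.0077 -0.5535 -1.5757  0.4866]
ylat -1 -0.012 [ 0.6936  0.6546  0.2187 -0.2064] [-0.2793  0.3723 -0.2812 -0.656  -1.1614 -2.5761]
ylat -1 0.1 [ 0.6936  0.6546  0.2187 -0.2064] [-0.3812  0.3    -0.15   -0.5874 -1.3774 -2.6261]
ylat -1 0.2 [ 0.6936  0.6546  0.2187 -0.2064] [-0.4695  0.275   0.0077 -0.5535 -1.5757 -2.655 ]
yrad 1 -0.012 [0.0276 0.9533 0.3006 0.0087] [-0.2793  0.3723 -0.2812 -0.656  -1.1614 -1.0053]
yrad 1 0.1 [0.0276 0.9533 0.3006 0.0087] [-0.3812  0.3    -0.15   -0.5874 -1.3774 -1.0553]
yrad 1 0.2 [0.0276 0.9533 0.3006 0.0087] [-0.4695  0.275   0.0077 -0.5535 -1.5757 -1.0842]
yrad -1 -0.012 [ 0.9533 -0.0276  0.0087 -0.3006] [-0.2793  0.3723 -0.2812 -0.656  -1.1614  2.1363]
yrad -1 0.1 [ 0.9533 -0.0276  0.0087 -0.3006] [-0.3812  0.3    -0.15   -0.5874 -1.3774  2.0863]
yrad -1 0.2 [ 0.9533 -0.0276  0.0087 -0.3006] [-0.4695  0.275   0.0077 -0.5535 -1.5757  2.0574]
```

```bash
cat >> h.py <<'E'
S=np.array([.542,.0417,np.radians(88.5)])
M,o=frame(S); _y=np.array([0,1.,0]); Q=Rot.from_matrix(M@np.c_[np.cross(_y,-A),_y,-A]).as_quat()
def tool(lat,h): return w(S,GRIP+[0,lat,0]+h*A)
def rib():
    out=[]
    for n in("scene","top"):
        p=cams.snapshot(n); l=landmark_of(p,"rib"); out.append((p,l[0] if l else None))
    if all(l for _,l in out): X,e=tri(out[0][0],out[0][1]["pixel"],out[1][0],out[1][1]["pixel"]); print("rib tri",X.round(3),round(e,4),np.round(rib_angle(S,X),3))
    for p,l in out:
        if l:
            o_,d=ray(p,l["pixel"]); n=M@A; pt=w(S,F+.018*A); X=o_+d*((pt-o_)@n)/(d@n)
            print(" plane",round(l["confidence"],2),np.round(l["pixel"],1),np.round(rib_angle(S,X),3))
    return out
def stroke():
    hit=bot.servo_line(tool(-.060,-.012),speed=.06,f_stop=28)
    s=get_obs(); print("hit",hit,"lat",loc(S,s["ee_pos"])[1]-GRIP[1],"F",np.round(s["contact_force"],1),"t",round(s["t"],2))
    bot.servo_line(tool(.040,-.012),speed=.12)
E
python3 - <<'E'
from h import *
D=Rot.from_euler('x',np.pi).as_quat(); D=get_obs()["tcp_rot"]
print(get_obs()["t"])
rib()
clamp(20)
bot.move_pose([.22,.55,.45],D)
bot.move_pose([.19,.42,.5],D)
print(get_obs()["q"],ik(tool(.04,.2),Q))
bot.move_pose([.36,-.28,.48],Q)
bot.move_pose(tool(.04,.15),Q)
bot.servo_line(tool(.04,-.012),speed=.12)
s=get_obs(); print(s["t"],s["ee_pos"],s["contact_force"],s["grip_width"])
save(cams.snapshot("scene"),"scene1")
E
```

```text
1.05
rib tri [0.612 0.053 0.259] 0.0014 [-1.233  0.074  0.013]
 plane 0.67 [196.7 312. ] [-1.257  0.076  0.018]
 plane 0.66 [202.  262.5] [-1.183  0.075  0.018]
[ 1.57509390e+00 -6.40043345e-02  9.50291612e-02 -3.89186408e-04
 -1.73073294e+00 -4.07031065e-01] [-0.46272785  0.28682004  0.02161068 -0.54671238 -1.59012553  0.5059869 ]
10.2167 [ 0.46525641 -0.07544791  0.07908669] [-0.27675418  0.38700463  0.23027947] -0.00010456203919199221
```

Run:
```python
import cv2
i=cv2.imread("pics/scene1.png")[90:310,150:420]; cv2.imwrite("pics/s1c.png",cv2.resize(i,None,fx=2.7,fy=2.7))
```

```text
(no output)
```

View pics/s1c.png

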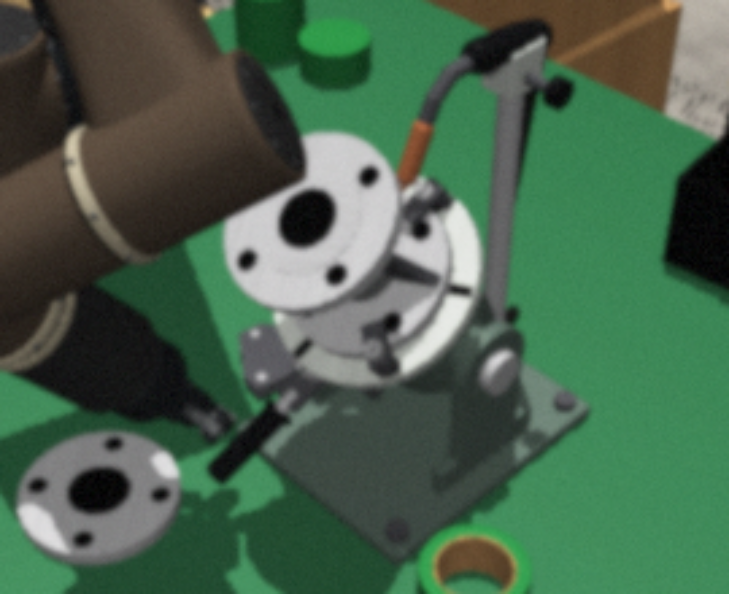

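The closed fingers stand beside the black grip on its robot side (crop 215,425, with the grip at 250,440). The rib shows at about (420,270). The gap is clear, so I'll do the first stroke.

Run:
```python
from h import *
stroke(); o=rib()
s=get_obs(); print(s["t"],np.round(s["contact_force"],1)); save(o[0][0],"scene2"); save(o[1][0],"top2")
```

```text
hit True lat -0.0414607681130443 F [-8.2 -3.5  3.7] t 11.61
rib tri [0.6  0.06 0.27] 0.0111 [-1.014  0.068  0.017]
 plane 0.59 [189.7 308.5] [-1.027  0.063  0.018]
 plane 0.67 [205.5 257. ] [-0.979  0.074  0.018]
12.6417 [ 0.7 -0.1  0.3]
```

Run:
```python
from h import *
for k in range(2):
    stroke(); o=rib()
print(get_obs()["t"]); save(o[1][0],"top3")
```

```text
hit True lat -0.041514133154091026 F [-8.3 -4.1  4.4] t 14.0
rib tri [0.591 0.072 0.28 ] 0.0109 [-0.75   0.071  0.018]
 plane 0.88 [181.5 314.1] [-0.762  0.076  0.018]
 plane 0.75 [213.5 254.5] [-0.763  0.065  0.018]
hit True lat -0.04124405215131229 F [-8.2 -2.6  3.8] t 16.39
rib tri [0.574 0.08  0.286] 0.0032 [-0.463  0.069  0.019]
 plane 0.67 [174.7 309.4] [-0.464  0.07   0.018]
 plane 0.8 [220.6 248.9] [-0.464  0.067  0.018]
17.425
```

Run:
```python
from h import *
stroke(); o=rib()
p=o[1][0]; i=p["pixels"][180:300,190:350,::-1]; cv2.imwrite("pics/top4.png",cv2.resize(i,None,fx=4,fy=4))
```

```text
hit True lat -0.041069246735138135 F [-8.4 -3.5  4.3] t 18.77
rib tri [0.556 0.08  0.297] 0.003 [-0.197  0.068  0.029]
 plane 0.7 [167.8 303.8] [-0.107  0.07   0.018]
 plane 0.86 [229.  248.8] [-0.214  0.061  0.018]
```

View pics/top4.png

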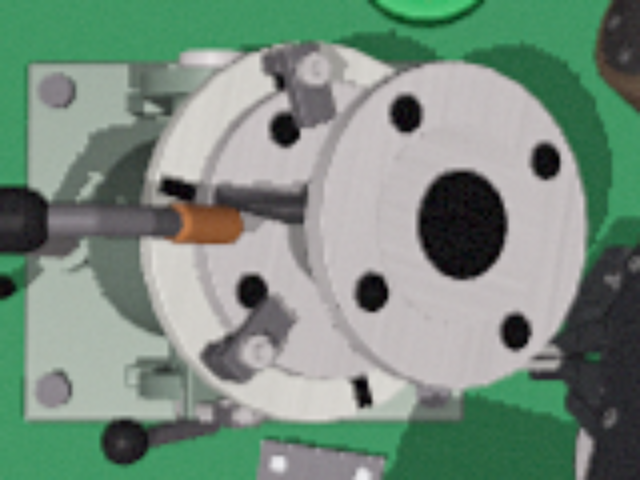

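The rib's outer foot is at crop (220,195), and the torch tip is at (240,225). That leaves about 15 mm (0.2 rad), which is one more tooth.

Run:
```python
from h import *
stroke(); o=rib()
bot.servo_line(tool(.04,.15),speed=.15)
print(np.round(get_obs()["contact_force"],1),get_obs()["t"])
p=cams.snapshot("top"); q=cams.snapshot("scene")
a=cv2.resize(p["pixels"][180:300,190:350,::-1],None,fx=2.4,fy=2.4);b=cv2.resize(q["pixels"][130:250,200:360,::-1],None,fx=2.4,fy=2.4)
cv2.imwrite("pics/top5.png",np.hstack([a,b]))
```

```text
hit True lat -0.040816538162872625 F [-7.8 -4.5  4.1] t 21.16
rib tri [0.54  0.091 0.293] 0.0015 [0.051 0.074 0.019]
 plane 0.87 [164.1 301.6] [0.05  0.074 0.018]
 plane 0.59 [237.4 243. ] [0.058 0.073 0.018]
[-0.1 -0.2  0. ] 23.425
```

View pics/top5.png

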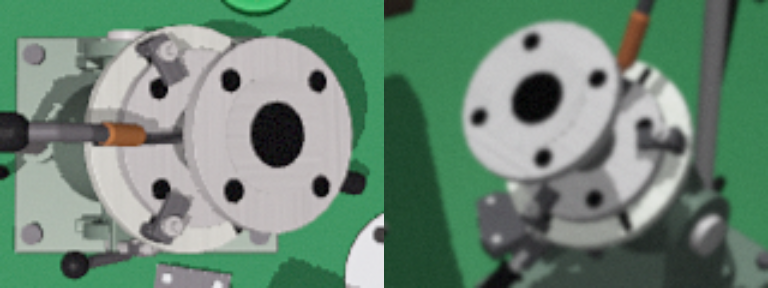

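The rib now lies under the torch nozzle (top view, around 140,135). The lever is back at rest (grip at 352,182) and the tool is clear.

Run:
```python
from h import *
bot.sleep(.5); print(ticket.sign_off())
```

```text
the job is handed in; nothing more can be done
None
```

Job handed in: after five lever strokes the rib stands at the torch tip (measured about +0.05 rad, inside the -0.06 to 0.10 window), the lever is back at rest, and the bench parts were left alone; sign-off returned no verdict.

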